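# Fit the lamp head on the bowed lamp rail

### The job

Pick up the small bench lamp head, thread its bored hub over the free end of the bowed steel rail, and slide it lightly round the hand-bent bow (no more than a few newtons), turning it to follow the rod, until it has pushed the switch sleeve at the post end fully in; press it home there with a firm push of 10 to 14 N, no more. Then let go and leave the lamp hanging there, and leave the other things on the bench alone.

Things in the scene. Friction and masses are not known exactly. Their poses are not given: they have to be found in the camera images.
- lamp: Loose lamp head, 0.13 to 0.21 kg, upright on its shade. Origin: centre of the shade's underside, z up, x along the bore. Aluminium shade 62 mm across, 50 mm high; neck 16 mm; hub: tube along x, outside 26 mm across, 24 mm long; on top the grip fin, an upright plate 28 mm along x, 12 mm thick (y), from the hub to 139 mm above the origin. Same either way round (half a turn about z).
- lamp_bore (a point): Middle of the lamp's bore (15 mm across, straight through the 24 mm hub along the lamp's x), 78 mm above the lamp's underside; axes as the lamp's. Pushed by the fin, which stands above the rod, the hub tips a little and wedges on the rod: the harder the push, the tighter.
- rail: Fixed lamp rail: 90 mm base plate, post 18 mm across, level steel rod 12 mm across, axis 170 mm above the bench. Origin: under the base plate's centre, z up. In its frame, from above, the rod runs from the post (0, 0) straight to (0, 100 mm), then nominally bends left 75 degrees at radius 110 mm about (-110, 100 mm), then straight on 35 mm to its rounded free end. Bent by hand: see rail_nose.
- rail_nose (a point): End of the rod's axis at the free end (a rounded nose stands 6 mm beyond it), nominally (-116, 215, 170) mm in the rail's frame. Bent by hand, it lies up to 22 mm aside of that and the bow correspondingly less towards the post, level: only this end is measured, feel the rest. Its axes are the rail's turned by the end's error: the last 35 mm run 75 degrees left of its y axis.
- rail_end (a point): Point on the rod's axis where the bow runs into the straight end, at (0, 100, 170) mm in the rail's frame.
- sleeve (a joint): How far the aluminium switch sleeve (25 mm across, round the rod in front of the housing) is pushed towards the post, in m: 0 out (front face 20 mm proud of the housing's face), 0.012 fully in at its hard stop (8 mm proud). Starts between 0 and 0.005. No spring: slides with about 4 N of friction and stays where it is left.
- rail_post (a point): Top of the post on the rod's axis, (0, 0, 170) mm in the rail's frame. The black switch housing (30 mm wide and high) is clamped on the rod next to it; its face towards the bow lies 24 to 46 mm from here, different each time and not measured. With the sleeve fully in, the lamp's bore middle is thus 44 to 66 mm from here: find it by feel.
- hammer: Bystander: small hammer, 220 mm, lying on the bench.
- jar: Bystander: lidded glass jar, 56 mm across, 70 mm high.
- tray: Bystander: shallow open wooden tray, 110 x 80 x 25 mm.
- benchpin: Fixed wooden bench pin, 20 mm high with a V notch, about 120 mm long, on the bench under the rail's straight end.
There are look-alikes about, which are no part of the job. There is more than one size of the lamp; the job needs the smallest.

How it is judged:
On the way, in this order (a step that is already met when the one before it is completed fails the run):
1. the lamp's hub is threaded on the rod's free end (distance between lamp_bore and rail_nose below 0.01 m and contact force between lamp and rail below 20 N and angle between lamp's own z axis and vertical below 0.3 rad), for 0.05 s.
2. the lamp's hub has come round the bow (distance between lamp_bore and rail_end below 0.012 m and angle between lamp's own z axis and vertical below 0.3 rad), for 0.05 s.
3. the lamp has pushed the switch sleeve in and presses it against its stop with 9 N or more (value of joint sleeve above 0.0105 m and contact force between lamp and sleeve above 9 N and angle between the x axis of lamp and the y axis of rail, either way round below 0.25 rad), for 0.1 s.
At the end, for the whole second after the job is handed in: The switch sleeve is fully in (within 1.5 mm of its stop); the lamp hangs released and at rest on the rod's straight end at the sleeve (bore middle 42 to 72 mm from the post's axis, bore along the rod within 0.25 rad, upright within 0.35 rad) (value of joint sleeve above 0.0105 m and y of lamp_bore in the frame of rail between 0.042 and 0.072 m and horizontal distance between lamp_bore and rail_end below 0.061 m and height (world z) of lamp_bore above 0.16 m and angle between the x axis of lamp and the y axis of rail, either way round below 0.25 rad and angle between lamp's own z axis and vertical below 0.35 rad and linear speed of lamp below 0.03 m/s and contact force between lamp and the fingers below 0.1 N); the robot touches nothing.
It fails at once if the lamp is forced against the rod with more than 15 N on the way round the bow (bore middle still more than 85 mm from the post, measured along the straight end) (y of lamp_bore in the frame of rail above 0.085 m and contact force between lamp and rail above 15 N).
It fails at once if the lamp presses the switch sleeve with more than 18 N (contact force between lamp and sleeve above 18 N).
It fails at once if the lamp is wedged on the rail with contact forces adding up to more than 50 N (contact force between lamp and rail above 50 N).
It fails at once if the robot itself pushes on the rail or its switch (contact force between any of the fingers, the arm and rail above 4 N).
It fails at once if a bystander is disturbed by more than 20 mm (distance of any of hammer, jar, tray from where it was at the start of the episode above 0.02 m).
It also fails if it takes over 72 s, if anything falls off the work surface, if the arm or the gripper's body presses on something with over 40 N, if the wrist force passes 120 N, or if a joint passes its speed limit or range.

### The arm

A 6-joint arm with a two-finger parallel gripper is mounted at the origin on the work surface. World frame = base frame: x ahead of the robot, y to its left, z up, the work surface at z = 0. Lengths are in m, angles in rad, forces in N, time in s.
With the tool pointing down it reaches from about 0.35 to 0.975 m from the base axis. Payload 4.9 kg.
Tool frame: the origin (TCP) lies at the very end of the fingers, on their centre line; the grasp point (between the pads) lies 19 mm behind it (pinch_z is the distance from the TCP to the grasp point, in m); z points along the fingers, y is the line along which they close (so a half turn about z gives the same grasp; the last joint's range is limited). The gripper opens to 85 mm and grips with 20 to 120 N. Pads are 22 mm wide; open, the fingers measure 114 mm over their backs; the gripper's body (76 mm by 85 mm) begins 54 mm behind the grasp point. The pads swing forward as they close: fully open they stand 13 mm farther back than shut.
Start: joints at [1.113, 0.053, 1.613, -0, 1.476, -0.119], TCP at [0.208, 0.589, 0.231] pointing down, gripper open.
Joint ranges: [-3.01, 3.01], [-1.01, 2.22], [0.06, 2.58], [-1.02, 4.17], [0.09, 2.62], [-3.14, 3.14]. Speed limits (rad/s): [2.57, 2.57, 3.14, 3.14, 3.14, 3.14].

### API

Orientations are given as a unit quaternion [w, x, y, z].
In Python, from plant import * gives the robot as it stands. The module is installed in compiled form; this text tells all that it offers.
- The arm moves only by the tool play_rows, never from a script. Its arguments are lists of equal length, an entry for each row: "linear": the shift along the world's x, y, z in m, a list of three; "turn": the turn about the world's z in degrees. A call has 1 to 8 rows; each row shifts and turns the commanded pose from where the row before left it; what a row does not reach is not made up. A row lasts 1/8 s, in which the tool goes at most 62.5 mm and 10.7 degrees, less where a joint would pass 70% of its speed; a pose out of reach is approached as far as the arm can. A call is refused whole if a number of a shift passes 0.0625 or a number of a turn 10.7, either way. A call with a gripper value outside its range is refused whole. "hand" is the finger opening in m, from 0 to 0.0854, set as the call begins (left out, the last holds). The fingers move at their own pace and stop on an object; the grip force is fixed at half the most. Time passes only in rows, so rows that do not move let the fingers close. It gives the time, the measured TCP pose, the force, the opening and the grip force at its end, in the units of the state.
- state(): the state, without advancing time (a new reading comes with each control period).
- grab_frame(name): name is "scene" or "top" or "wrist"; returns the picture (480x640x3 uint8, red, green, blue); there is no depth.
- camera_info(name): a dict with "camera_matrix" (3x3 intrinsics, pixels), "origin" and "attitude" of the camera in the world; the wrist camera has in their place "mount" (4x4, takes a point from camera to tool coordinates, whose origin is the TCP and whose axes are the flange's). Camera axes: x right, y down, z forward; pixel columns grow to the right and rows downward; lengths in m; the calibration is good to about 2 mm. A picture is of the moment at which its call begins: read the wrist's pose just before it. camera_info takes no time and is no camera call.
- job_done(): hands the job in; it is judged then, once.
Trained networks look in the newest picture that a camera, given by its name, has taken for a name from the list of things; names that differ only in an ending like _2 or _b are one class to them, and where a whole thing is asked for, a point or a joint stands for the part that bears it (a point fixed in the world has none). Each returns a list of dicts, best first, with "p" (0 to 1); they miss things now and then, are a little off and sometimes report something else, mostly with a low value. They report only what shows in the picture. A call takes as long as a camera call. They do not tell look-alikes from the thing itself.
- trace(camera, thing): "region" (480x640 bool, what is visible of it) and "location" ([column, row] in pixels, amid what is visible of it).
The state is a dict: "time": time; "joint_pos": joint angles; "joint_vel": joint speeds; "joint_efforts": joint torques, N m; "tool_pos": TCP position; "tool_rot": TCP orientation; "contact_force": force on the tool from outside, world axes, zero at the start; "ft_torque": the same for the moment, N m; "gripper_width": opening from 0.0 (shut) to 1.0 (fully open); "grasp_force": force on a finger pad.
Only numpy, scipy, OpenCV 4.12 (cv2) and the standard library are available. Lean on these libraries where they do the work, as an engineer would, in place of code of your own. Each camera call takes 0.05 s, during which the arm holds its last target. There are 200 camera calls.

## Working session

There is one attempt and no reset: what is moved stays moved. The work goes in short steps, Python scripts to look and compute and a tool call to move; the robot and the scene stay as the last step left them, time stands still between calls to the robot, and variables do not carry over. Pictures are saved under pics/ and viewed, at most 10 in all, crops included, and the job is handed in when it is done.

Besides the shell and the picture viewer there is one more tool, called after ">>>" by a JSON object that holds its "op" and its "data", one argument or row to a line. play_rows: Moves the arm, as the interface text tells. Its arguments: {"type":"object","properties":{"linear":{"type":"array","items":{"type":"array","items":{"type":"number"}}},"turn":{"type":"array","items":{"type":"number"}},"hand":{"type":"number"}},"required":["linear","turn"]}

```bash
mkdir -p pics; cat > h.py <<'E'
from plant import *
import numpy as np, cv2
from scipy.spatial.transform import Rotation as R
def rot(a):
    a=np.array(a,float)
    return a if a.shape==(3,3) else R.from_quat(np.r_[a[1:],a[0]]).as_matrix()
def cam(name):
    i=camera_info(name);K=np.array(i["camera_matrix"],float)
    if name!="wrist": return K,rot(i["attitude"]),np.array(i["origin"],float)
    s=state();T=np.array(i["mount"],float);A=rot(s["tool_rot"])
    return K,A@T[:3,:3],A@T[:3,3]+np.array(s["tool_pos"])
def ray(c,px,z):
    K,A,o=c;d=A@np.linalg.inv(K)@np.r_[px,1.];return o+d*(z-o[2])/d[2]
def proj(c,p):
    K,A,o=c;q=K@(A.T@(np.array(p,float)-o));return q[:2]/q[2]
E
python3 - <<'E'
from h import *
for n in("scene","top"):
    im=grab_frame(n);cv2.imwrite(f"pics/{n}0.png",im[...,::-1]);i=camera_info(n);print(n,i)
    for t in("lamp","rail","sleeve","hammer","jar","tray","benchpin"):
        for d in trace(n,t):
            r=np.argwhere(d["region"]); print(t,round(d["p"],2),d["location"],r.min(0)[::-1],r.max(0)[::-1]) if len(r) else 0
print(state())
E
```

```text
scene {'camera_matrix': array([[450.08695707,   0.        , 318.1393221 ],
       [  0.        , 450.08695707, 237.72653581],
       [  0.        ,   0.        ,   1.        ]]), 'origin': array([0.96128785, 0.20446919, 0.96114167]), 'attitude': array([-0.13519525,  0.50210887,  0.82480991, -0.22203051])}
lamp 0.93 [473.5, 277.8] [454 254] [487 297]
lamp 0.9 [495.7, 234.2] [469 197] [516 260]
lamp 0.67 [416.8, 234.0] [394 194] [432 257]
rail 0.71 [265.6, 287.0] [231 250] [371 312]
rail 0.47 [349.5, 291.0] [318 273] [371 298]
hammer 0.55 [228.8, 220.3] [208 166] [245 241]
hammer 0.47 [473.2, 277.4] [453 253] [488 297]
jar 0.8 [362.2, 386.7] [348 369] [376 402]
tray 0.95 [427.6, 382.4] [406 352] [452 415]
tray 0.38 [353.7, 289.0] [317 272] [372 298]
benchpin 0.82 [289.4, 317.5] [264 294] [319 349]
top {'camera_matrix': array([[485.72983335,   0.        , 318.86876119],
       [  0.        , 485.72983335, 251.04178746],
       [  0.        ,   0.        ,   1.        ]]), 'origin': array([0.40945094, 0.01529642, 1.29046169]), 'attitude': array([ 0.02580946, -0.70467909,  0.70805035, -0.
[... 414 characters left out ...]
1.11302602e+00,  5.26765338e-02,  1.61289461e+00, -1.64798569e-05,
        1.47601590e+00, -1.19012826e-01]), 'joint_vel': array([ 2.21120831e-04, -9.71325087e-04,  3.04865704e-04, -2.88119659e-03,
       -2.09105830e-05,  8.75189353e-04]), 'joint_efforts': array([ 1.13387374e-03, -3.93632770e+01, -3.70443535e+01,  8.23817618e-05,
        1.04371652e-04,  2.55195950e-06]), 'tool_pos': array([0.20769921, 0.58945691, 0.23132136]), 'tool_rot': array([8.66186880e-06, 1.68569245e-01, 9.85689814e-01, 3.55853564e-07]), 'contact_force': array([-1.00909167,  0.42590231, -0.42951733]), 'ft_torque': array([ 0.03678652, -0.01769728, -0.01929684]), 'grasp_force': 0.0, 'gripper_width': 0.9989707612307113}
```

View pictures.

View pics/top0.png

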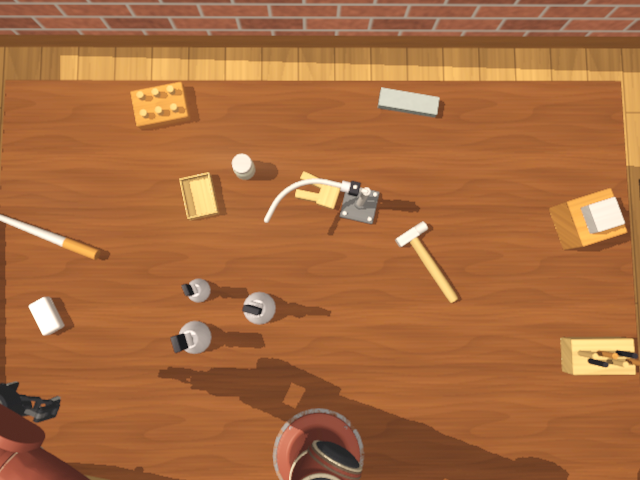

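View pics/scene0.png

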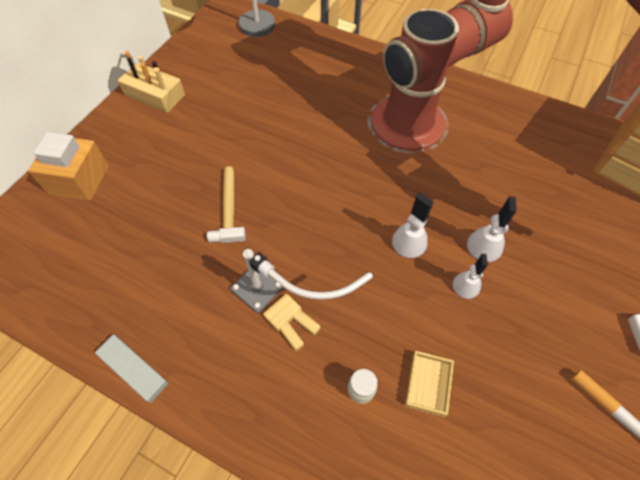

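```bash
python3 - <<'E'
from h import *
im=cv2.imread("pics/top0.png");s=cv2.imread("pics/scene0.png")
a=cv2.resize(im[170:360,165:285],None,fx=3,fy=3,interpolation=2)
b=cv2.resize(im[170:230,255:387],None,fx=3,fy=3,interpolation=2)
d=cv2.resize(s[180:310,380:530],None,fx=2.64,fy=2.64,interpolation=2)
o=np.zeros((570,760,3),np.uint8);o[:,:360]=a;o[:180,362:758]=b;o[200:200+d.shape[0],362:362+d.shape[1]]=d
cv2.imwrite("pics/crop1.png",o)
c=cam("top");cs=cam("scene")
for n,p,z in[("small shade",(199,290),.03),("small fin",(189,289),.139),("basec",(360,205),.008),("post",(366,191),.17),("nose",(267,220),.17)]:print(n,ray(c,p,z).round(4))
print("scene nose",ray(cs,(370,276),.17).round(4),"fin",ray(cs,(482,262),.135).round(4))
print("px diam of 62mm shade:",485.7*.062/1.27)
E
```

```text
small shade [0.4235 0.3031 0.03  ]
small fin [0.4248 0.3017 0.139 ]
basec [ 0.6484 -0.1176  0.008 ]
post [ 0.6515 -0.1153  0.17  ]
nose [0.5834 0.1163 0.17  ]
scene nose [0.5833 0.1222 0.17  ] fin [0.4317 0.3104 0.135 ]
px diam of 62mm shade: 23.711338582677165
```

View pics/crop1.png

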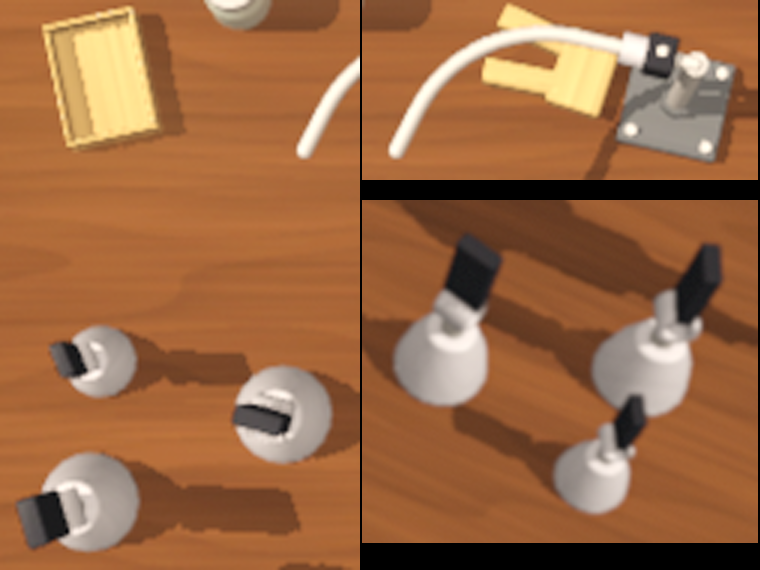

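>>> {"op": "play_rows", "data": {
  "linear": [
    [0.024,-0.034,0.015],
    [0.024,-0.034,0.015],
    [0.024,-0.034,0.015],
    [0.024,-0.034,0.015],
    [0.024,-0.034,0.015],
    [0.024,-0.034,0.015],
    [0.024,-0.034,0.015],
    [0.024,-0.034,0]
  ],
  "turn": [5.2,5.2,5.2,5.2,5.2,5.2,5.2,5.2],
  "hand": 0.0854
}}

```text
time: 1.8
tool_pos: [0.4008, 0.3166, 0.3384]
tool_rot: [0.002, -0.194, 0.981, 0.001]
contact_force: [1.2, -0.3, -0.7]
gripper_width: 0.999
grasp_force: 0.0
```

```bash
python3 - <<'E'
from h import *
i=camera_info("wrist");print(i)
s=state();print(s["tool_pos"],s["contact_force"],s["time"])
c=cam("wrist");im=grab_frame("wrist");cv2.imwrite("pics/w1.png",im[...,::-1])
for d in trace("wrist","lamp"):
    r=np.argwhere(d["region"]);print(d["p"],d["location"],r.min(0)[::-1],r.max(0)[::-1])
for p in([.424,.302,.139],[.424,.302,0]):print(proj(c,p))
t=cam("top")
bc=ray(t,(359.6,203.8),.01);a=ray(t,(369.3,219),.01);b=ray(t,(344.3,213.3),.01);e=ray(t,(375,194.3),.01)
print("base",bc,"yaw y",np.degrees(np.arctan2(*(b-a)[1::-1])),"x",np.degrees(np.arctan2(*(e-a)[1::-1])))
print("post",ray(t,(366,191.7),.17),"housing",ray(t,(353,187.8),.18),"nose",ray(t,(266.3,221),.17))
E
```

```text
{'camera_matrix': array([[363.29323039,   0.        , 324.07392406],
       [  0.        , 363.29323039, 241.84462374],
       [  0.        ,   0.        ,   1.        ]]), 'mount': array([[-3.03347306e-04, -9.53776061e-01, -3.00518109e-01,
         7.59973218e-02],
       [ 9.99999933e-01, -2.27471163e-04, -2.87472643e-04,
         1.07629082e-03],
       [ 2.05825321e-04, -3.00518176e-01,  9.53776066e-01,
        -1.42239873e-01],
       [ 0.00000000e+00,  0.00000000e+00,  0.00000000e+00,
         1.00000000e+00]])}
[0.40084909 0.31659622 0.33840894] [ 1.18945218 -0.29887783 -0.70348061] 1.8
0.91 [315.9, 205.5] [293 179] [338 242]
0.85 [357.0, 111.3] [323  78] [391 149]
0.65 [191.1, 115.9] [113  83] [243 154]
[300.02834062 225.6329417 ]
[306.55460814 198.44891322]
base [ 0.65129919 -0.11634047  0.01      ] yaw y 76.85394287770603 x -13.709144816884907
post [ 0.64979823 -0.11530626  0.17      ] housing [ 0.65692083 -0.08398199  0.18      ] nose [0.58108371 0.11791855 0.17      ]
```

View pics/w1.png

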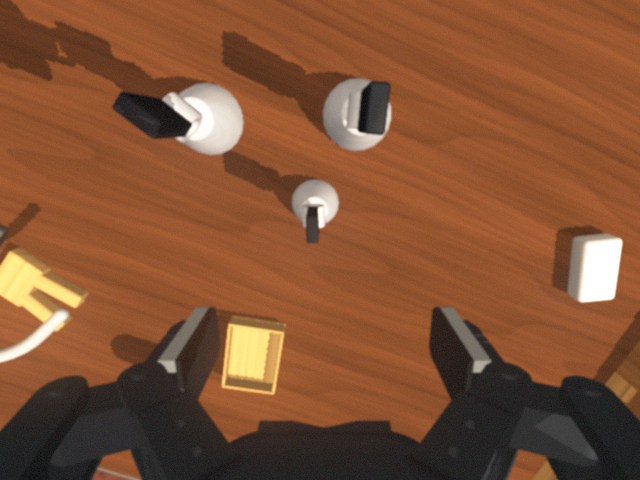

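```bash
python3 - <<'E'
from h import *
from scipy.optimize import minimize
c=cam("wrist");im=cv2.imread("pics/w1.png")
m=(im.max(2)<60);m2=np.zeros_like(m);m2[200:246,300:325]=m[200:246,300:325];print(m2.sum(),np.argwhere(m2).min(0),np.argwhere(m2).max(0))
def f(v):
    x,y,a=v[0],v[1],v[2];ca,sa=np.cos(a),np.sin(a)
    P=[proj(c,[x+u*ca-w*sa,y+u*sa+w*ca,z]) for u in(-.014,.014) for w in(-.006,.006) for z in(.1,.139)]
    h=cv2.convexHull(np.float32(P));q=np.zeros(m.shape,np.uint8)
    S=8;cv2.fillConvexPoly(q,np.round(h*S*1).astype(np.int32),1,shift=3);q=q>0
    return -(q&m2).sum()/(q|m2).sum()
best=None
for a in np.radians([12,18,23,28,34]):
    r=minimize(f,[.428,.304,a],method="Nelder-Mead",options=dict(initial_simplex=[[.428,.304,a],[.438,.304,a],[.428,.314,a],[.428,.304,a+.15]]))
    print(r.fun,r.x[:2].round(4),np.degrees(r.x[2]))
d=trace("wrist","lamp")[0]
s=state();y=rot(s["tool_rot"])[:,1];print("tool y yaw",np.degrees(np.arctan2(y[1],y[0])))
print("shade c",ray(c,(316,203.5),.02))
E
```

```text
72 [208 308] [217 316]
-0.14754098360655737 [0.415  0.3091] 15.633191665853102
-0.14845360824742268 [0.4035 0.3056] 15.634758320548048
-0.14845360824742268 [0.4061 0.3072] 14.329080236755663
-0.14754098360655737 [0.4185 0.3094] 15.075094007487795
-0.14634146341463414 [0.422  0.3112] 17.228455902157087
tool y yaw 111.97871595922058
shade c [0.42135226 0.31265787 0.02      ]
```

```bash
cat > fin.py <<'E'
from h import *
from scipy.optimize import minimize
def fit(c,im,box,x0,th):
    r0,r1,c0,c1=box
    m=(im.max(2)<th);m2=np.zeros_like(m);m2[r0:r1,c0:c1]=m[r0:r1,c0:c1]
    def f(v):
        x,y,a=v;ca,sa=np.cos(a),np.sin(a)
        P=[proj(c,[x+u*ca-w*sa,y+u*sa+w*ca,z]) for u in(-.014,.014) for w in(-.006,.006) for z in(.095,.139)]
        h=cv2.convexHull(np.float32(P));q=np.zeros(m.shape,np.uint8)
        cv2.fillConvexPoly(q,np.round(h*8).astype(np.int32),1,shift=3);q=q>0
        return -(q&m2).sum()/(q|m2).sum()
    out=[]
    for a in np.radians([8,15,22,29,36]):
        i=np.array([x0[0],x0[1],a]);r=minimize(f,i,method="Nelder-Mead",options=dict(initial_simplex=[i,i+[.01,0,0],i+[0,.01,0],i+[0,0,.15]]))
        out.append((r.fun,*r.x[:2].round(4),np.degrees(r.x[2]).round(1)))
    return m2.sum(),sorted(out)[:3]
E
python3 - <<'E'
from fin import *
im=cv2.imread("pics/w1.png");print(im.max(2)[204:246:3,302:326:2])
c=cam("wrist")
for th in(75,90,105):print(th,fit(c,im,(200,246,300,325),(.421,.312),th))
t=cam("top");im=cv2.imread("pics/top0.png")
for th in(75,90):print(th,fit(t,im,(278,300,178,200),(.424,.303),th))
E
```

```text
[[174 173 163 159 177 193 200 197 194 200 226 249]
 [161 160 150  93  69  70  71  81 188 246 244 249]
 [165 177 161  71  55  47  45  64 238 255 252 248]
 [161 172 139  51  49  45  49  60 230 255 251 246]
 [160 170 101  54  55  57  58  62 211 255 250 241]
 [150 169  94  65  69  67  76  74 200 254 251 232]
 [151 168  93  68  73  72  74  70 172 254 251 228]
 [146 163 102  71  72  73  73  71 177 255 249 210]
 [147 143  93  71  70  72  75  70 114 185 168 154]
 [155 146  98  66  71  73  81  74  90 134 140 147]
 [149 147 100  71  73  76  72  72  99 144 144 144]
 [147 146 109  69  72  76  75  77  98 150 150 147]
 [154 145 116  70  69  78  77  79 113 148 149 152]
 [146 146 139 121 126 125 124 122 139 152 149 148]]
75 (np.int64(264), [(np.float64(-0.5290581162324649), np.float64(0.4204), np.float64(0.312), np.float64(11.1)), (np.float64(-0.5248508946322068), np.float64(0.4208), np.float64(0.3127), np.float64(18.5)), (np.float64(-0.5248508946322068), np.float64(0.4213), np.float64(0.3128), np.float64(17.3))])
90 (np.int64(357), [(np.float64(-0.7125748502994012), np.float64(0.4224), np.float64(0
[... 393 characters left out ...]
0.313), np.float64(18.6)), (np.float64(-0.8031809145129225), np.float64(0.4215), np.float64(0.3134), np.float64(19.4))])
75 (np.int64(49), [(np.float64(-0.3769230769230769), np.float64(0.4245), np.float64(0.3081), np.float64(38.2)), (np.float64(-0.3769230769230769), np.float64(0.4246), np.float64(0.308), np.float64(1.4)), (np.float64(-0.37404580152671757), np.float64(0.4251), np.float64(0.3091), np.float64(34.0))])
90 (np.int64(64), [(np.float64(-0.5121951219512195), np.float64(0.4239), np.float64(0.3069), np.float64(44.8)), (np.float64(-0.5), np.float64(0.423), np.float64(0.3056), np.float64(34.8)), (np.float64(-0.49230769230769234), np.float64(0.4246), np.float64(0.308), np.float64(1.4))])
```

>>> {"op": "play_rows", "data": {
  "linear": [
    [0.03,-0.051,0],
    [0.03,-0.051,0],
    [0.03,-0.051,0],
    [0.03,-0.051,0],
    [0.03,-0.051,0],
    [0.03,-0.051,0],
    [0,0,0],
    [0,0,0]
  ],
  "turn": [-0.5,-0.5,-0.5,-0.5,-0.5,-0.5,0,0]
}}

```text
time: 2.95
tool_pos: [0.5796, 0.0125, 0.3359]
tool_rot: [-0.0, -0.167, 0.986, 0.0]
contact_force: [-0.3, -0.0, -0.3]
gripper_width: 0.997
grasp_force: 0.0
```

```bash
python3 - <<'E'
from h import *
c=cam("wrist");im=grab_frame("wrist");cv2.imwrite("pics/w2.png",im[...,::-1]);import pickle;pickle.dump(c,open("w2.pkl","wb"))
big=cv2.resize(im,(800,600),interpolation=2);cv2.imwrite("pics/w2b.png",big[...,::-1])
for t in("rail","sleeve"):
  for d in trace("wrist",t):
    r=np.argwhere(d["region"]);print(t,d["p"],d["location"],r.min(0)[::-1],r.max(0)[::-1])
    if t=="rail":np.save("railmask.npy",d["region"]) if d["p"]>.5 else 0
print(c[2],proj(c,[.65,-.115,.17]),proj(c,[.582,.119,.17]))
E
```

```text
rail 0.96 [219.9, 246.5] [154 162] [441 322]
sleeve 0.63 [214.7, 275.5] [199 259] [230 291]
[ 0.5075099  -0.01160535  0.47818775] [161.75518242 245.81199349] [433.22674905 259.13035267]
```

View pics/w2b.png

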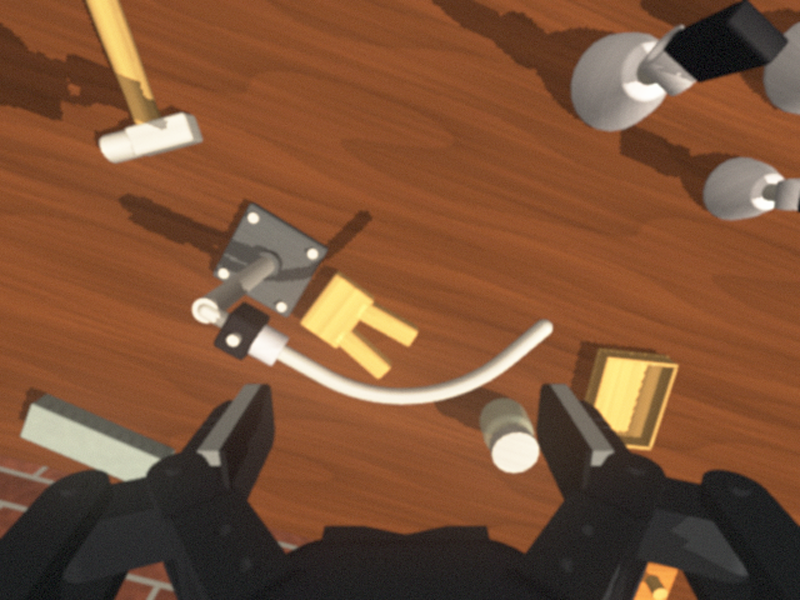

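```bash
cat > rail.py <<'E'
from h import *
import pickle
c=pickle.load(open("w2.pkl","rb"));im=cv2.imread("pics/w2.png")
S=np.array([(253,218),(312,253),(281,307),(223,272)])/1.25
W=np.array([ray(c,p,.01)[:2] for p in S]);bc=W.mean(0)
print("base",bc,"sides",np.linalg.norm(W-np.roll(W,-1,0),axis=1))
post=ray(c,np.array((207,310))/1.25,.172)[:2];print("post top",post)
for i in range(4):
    d=W[(i+1)%4]-W[i];print(np.degrees(np.arctan2(d[1],d[0])))
hsv=cv2.cvtColor(im,cv2.COLOR_BGR2HSV);m=((hsv[...,1]<70)&(hsv[...,2]>140)).astype(np.uint8)
n,l,st,ce=cv2.connectedComponentsWithStats(m);k=l[317,330] or l[316,330];print(k,st[k])
px=np.argwhere(l==k)[:,::-1]
P=np.array([ray(c,p,.17)[:2] for p in px])
np.save("rodpts.npy",P)
psi=np.radians(np.mean([np.degrees(np.arctan2(*(W[0]-W[1])[::-1])),0])) if 0 else None
E
python3 - <<'E'
from rail import *
for yaw in(-13.4,):
    a=np.radians(yaw);Rm=np.array([[np.cos(a),-np.sin(a)],[np.sin(a),np.cos(a)]])
    for o in(post,):
        L=(P-o)@Rm*1000
        for y in range(20,216,6):
            s=L[abs(L[:,1]-y)<2]
            if len(s):print(y,len(s),"x",s[:,0].min().round(1),s[:,0].max().round(1),s[:,0].mean().round(1))
        print("tip",L[L[:,0].argmin()], L[L[:,1].argmax()])
E
```

```text
base [ 0.65328155 -0.11386372] sides [0.06837717 0.0700502  0.07001052 0.06784188]
post top [ 0.64997401 -0.11069289]
77.20324105414076
-12.922962686835982
-104.62271261152586
165.72334522064764
36 [ 198  256  244   67 3539]
38 49 x -8.9 15.1 4.2
44 122 x -11.7 15.4 1.7
50 117 x -11.2 15.5 2.0
56 118 x -11.6 15.3 1.8
62 55 x -4.8 7.6 1.4
68 55 x -4.7 7.8 1.4
74 54 x -4.5 7.9 1.5
80 54 x -4.8 7.7 1.6
86 52 x -4.6 7.8 1.6
92 53 x -4.5 7.9 1.5
98 52 x -4.8 7.3 1.2
104 54 x -5.2 7.5 1.1
110 52 x -6.1 6.7 0.4
116 51 x -7.3 5.9 -0.6
122 52 x -8.6 4.7 -2.0
128 53 x -10.2 3.0 -3.7
134 53 x -12.5 0.8 -5.8
140 55 x -15.1 -1.0 -8.1
146 59 x -19.2 -3.6 -11.2
152 60 x -22.8 -6.7 -14.9
158 61 x -26.8 -10.8 -18.8
164 65 x -31.8 -14.4 -23.2
170 68 x -38.1 -19.1 -28.4
176 71 x -44.4 -25.0 -34.1
182 87 x -53.4 -30.0 -41.6
188 96 x -64.5 -36.4 -50.2
194 125 x -81.6 -45.0 -61.8
200 172 x -104.3 -55.4 -79.0
206 211 x -123.1 -68.7 -97.4
212 130 x -123.5 -87.2 -108.8
tip [-123.50701534  212.17041193] [-119.41985912  216.51819802]
```

```bash
cat > path.py <<'E'
from h import *
from scipy.interpolate import splprep,splev
P=np.load("rodpts.npy");post=np.array([.64997,-.11069])
a=np.radians(-13.4);Rm=np.array([[np.cos(a),-np.sin(a)],[np.sin(a),np.cos(a)]]);L=(P-post)@Rm*1000
# polar bins round bow centre give the centreline
C=np.array([-110,98]);pts=[[1.5,y] for y in range(64,100,6)]
th=np.arctan2(L[:,1]-98,L[:,0]+110);r=np.hypot(*(L-C).T)
for t in np.radians(np.arange(4,95,4)):
    s=abs(th-t)<.03
    if s.sum()>30:pts.append(C+(r[s].min()+r[s].max())/2*np.array([np.cos(t),np.sin(t)]))
pts=np.array(pts)
tck,u=splprep(pts.T,s=len(pts)*.15)
uu=np.linspace(0,1,400);xy=np.array(splev(uu,tck)).T
arc=np.r_[0,np.cumsum(np.linalg.norm(np.diff(xy,axis=0),axis=1))]
d=np.gradient(xy,axis=0);ang=np.degrees(np.arctan2(d[:,1],d[:,0]))-13.4
Wd=post+xy/1000@Rm.T
E
python3 - <<'E'
from path import *
e=L[L[:,0]<-90];v=np.linalg.svd(e-e.mean(0))[2][0];v*=-np.sign(v[0])
tip=e@v;print("end dir local",np.degrees(np.arctan2(v[1],v[0])),"centre",e.mean(0))
endc=e.mean(0)+v*(tip.max()-e.mean(0)@v);print("tip",endc,"nose pt",endc-6*v,"world",post+(endc-6*v)/1000@Rm.T)
for A in np.arange(0,arc[-1]+1,10):
    i=min(np.searchsorted(arc,A),399);print(A,xy[i].round(1),Wd[i].round(4),ang[i].round(1))
t=cam("top");s=cam("scene")
p=np.r_[post+endc/1000@Rm.T,.17];print(p,"tip in top",proj(t,p),"scene",proj(s,p))
E
```

```text
end dir local 166.2226229938223 centre [-106.30535548  208.05929402]
tip [-123.53369526  212.28376791] nose pt [-117.70632493  210.85486796] world [0.5843333  0.12170272]
0.0 [ 0.9 64.2] [ 0.6657 -0.0485] 71.2
10.0 [ 1.7 74.5] [ 0.6689 -0.0386] 73.5
20.0 [ 2.  84.4] [ 0.6715 -0.029 ] 76.2
30.0 [ 1.8 94.4] [ 0.6736 -0.0192] 79.3
40.0 [  1.  104.5] [ 0.6752 -0.0093] 83.1
50.0 [ -0.5 114.4] [0.676  0.0008] 87.4
60.0 [ -2.6 123.7] [0.6761 0.0103] 91.7
70.0 [ -5.7 133.3] [0.6754 0.0203] 96.5
80.0 [ -9.5 142.6] [0.6738 0.0302] 101.4
90.0 [-14.1 151.5] [0.6714 0.0399] 106.7
100.0 [-19.4 159.8] [0.6681 0.0493] 112.3
110.0 [-26.  167.9] [0.6636 0.0587] 118.3
120.0 [-32.9 175. ] [0.6585 0.0672] 123.8
130.0 [-40.5 181.4] [0.6526 0.0752] 128.9
140.0 [-48.6 187.2] [0.6461 0.0827] 133.6
150.0 [-57.2 192.3] [0.6389 0.0896] 138.1
160.0 [-66.3 196.8] [0.6311 0.0961] 142.3
170.0 [-75.6 200.6] [0.6229 0.102 ] 146.4
180.0 [-85.2 203.7] [0.6143 0.1072] 150.3
190.0 [-94.4 206.1] [0.6059 0.1117] 153.9
200.0 [-104.7  208.1] [0.5964 0.116 ] 157.8
210.0 [-113.9  209.2] [0.5876 0.1192] 161.3
[0.57899572 0.1244432  0.17      ] tip in top [263.48468652 221.89785505] scene [371.96645768 274.68351228]
```

```bash
cat > model.py <<'E'
from path import pts,post,Rm
from h import *
from scipy.optimize import least_squares
def curve(v,s):  # s from the post (mm) -> local xy, heading
    ox,oy,yw,de,k2=v;S=np.arange(0,300.1,.5);L=110*np.radians(75);t=np.clip((S-100)/L,0,1)
    h=np.pi/2+yw+np.radians(75)*t+de*t+k2*t*(1-t)
    x=ox+np.r_[0,np.cumsum(np.cos(h[:-1]))*.5];y=oy+np.r_[0,np.cumsum(np.sin(h[:-1]))*.5]
    return np.interp(s,S,x),np.interp(s,S,y),np.interp(s,S,h)
def res(v):
    s=np.arange(40,285,.5);x,y,h=curve(v,s);q=np.c_[x,y]
    d=[np.min(np.hypot(*(q-p).T)) for p in pts];return np.r_[d,(v[1]+1)/2.,v[2]*40,v[4]*30]
v=least_squares(res,[1.5,-1,0,.03,0]).x
E
python3 - <<'E'
from model import *
print(v,np.round(res(v),2))
for s in [44,55,66,80,90]+list(range(100,280,12))+[270,279,285]:
    x,y,h=curve(v,s);w=post+np.array([x,y])/1000@Rm.T;print(s,w.round(4),np.round(np.degrees(h)-13.4,1))
E
```

```text
[ 3.28975813 -1.57220668  0.02255188  0.00367946  0.01276274] [ 0.33  0.2   0.1   0.13  0.25  0.38  0.4   0.34  0.21  0.07  0.24  0.07
  0.28  0.5   0.11  0.28  0.26  0.16  0.12  0.1   0.15  0.26  0.38  0.18
  0.31  0.41  0.08  0.41  0.26 -0.29  0.9   0.38]
44 [ 0.662 -0.07 ] 77.9
55 [ 0.6643 -0.0592] 77.9
66 [ 0.6666 -0.0485] 77.9
80 [ 0.6696 -0.0348] 77.9
90 [ 0.6717 -0.025 ] 77.9
100 [ 0.6738 -0.0152] 77.9
112 [ 0.6757 -0.0034] 84.2
124 [0.6763 0.0086] 90.5
136 [0.6755 0.0206] 96.8
148 [0.6735 0.0324] 103.1
160 [0.6701 0.0439] 109.4
172 [0.6655 0.055 ] 115.7
184 [0.6598 0.0655] 121.9
196 [0.6529 0.0754] 128.2
208 [0.645  0.0844] 134.4
220 [0.6362 0.0925] 140.7
232 [0.6265 0.0996] 146.9
244 [0.6162 0.1056] 153.1
256 [0.6055 0.1111] 153.1
268 [0.5948 0.1165] 153.1
270 [0.593  0.1174] 153.1
279 [0.5849 0.1215] 153.1
285 [0.5796 0.1242] 153.1
```

>>> {"op": "play_rows", "data": {
  "linear": [
    [-0.0263,0.0501,0],
    [-0.0263,0.0501,0],
    [-0.0263,0.0501,0],
    [-0.0263,0.0501,-0.03],
    [-0.0263,0.0501,-0.04],
    [-0.0263,0.05,-0.04],
    [0,0,0],
    [0,0,0]
  ],
  "turn": [0,0,0,0,0,0,0,0]
}}

```text
time: 4.1
tool_pos: [0.4274, 0.3016, 0.2356]
tool_rot: [0.001, -0.168, 0.986, 0.0]
contact_force: [0.6, -0.4, -0.1]
gripper_width: 0.998
grasp_force: 0.0
```

```bash
python3 - <<'E'
from fin import *
c=cam("wrist");im=grab_frame("wrist")[...,::-1].copy();cv2.imwrite("pics/w3.png",im);s=state();print(s["tool_pos"])
p=np.array([proj(c,[.4218,.313,z]) for z in(.095,.139)]);print(p)
lo=p.min(0)-35;hi=p.max(0)+35
for th in(75,90,105):print(fit(c,im,(max(0,int(lo[1])),min(480,int(hi[1])),int(lo[0]),int(hi[0])),(.4218,.313),th))
E
```

```text
[0.42819361 0.30120191 0.23640893]
[[338.53531056 224.29905018]
 [340.93659815 240.640328  ]]
(np.int64(580), [(np.float64(-0.6010362694300518), np.float64(0.4236), np.float64(0.3129), np.float64(25.1)), (np.float64(-0.5997931747673216), np.float64(0.4231), np.float64(0.3144), np.float64(25.3)), (np.float64(-0.5997931747673216), np.float64(0.4237), np.float64(0.3137), np.float64(27.9))])
(np.int64(760), [(np.float64(-0.7712820512820513), np.float64(0.4224), np.float64(0.3129), np.float64(26.9)), (np.float64(-0.7704918032786885), np.float64(0.4235), np.float64(0.3141), np.float64(26.8)), (np.float64(-0.7697031729785057), np.float64(0.4224), np.float64(0.3128), np.float64(27.9))])
(np.int64(899), [(np.float64(-0.7504690431519699), np.float64(0.4238), np.float64(0.3134), np.float64(26.7)), (np.float64(-0.7490636704119851), np.float64(0.4232), np.float64(0.3133), np.float64(26.5)), (np.float64(-0.7483629560336763), np.float64(0.4225), np.float64(0.3133), np.float64(24.3))])
```

View pics/w3.png

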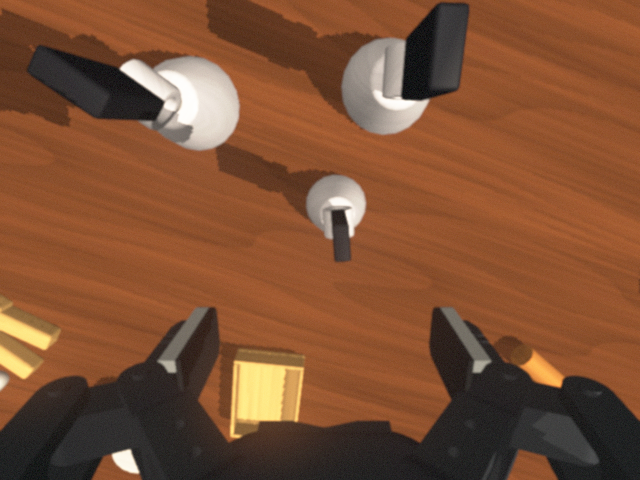

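>>> {"op": "play_rows", "data": {
  "linear": [
    [-0.005,0.012,0],
    [0,0,-0.03],
    [0,0,-0.035],
    [0,0,-0.035],
    [0,0,-0.024],
    [0,0,-0.012],
    [0,0,0],
    [0,0,0]
  ],
  "turn": [2.5,0,0,0,0,0,0,0]
}}

```text
time: 5.15
tool_pos: [0.4238, 0.3135, 0.1005]
tool_rot: [0.001, -0.188, 0.982, 0.0]
contact_force: [-0.4, -0.1, 0.1]
gripper_width: 0.998
grasp_force: 0.0
```

>>> {"op": "play_rows", "data": {
  "linear": [
    [0,0,0],
    [0,0,0],
    [0,0,0],
    [0,0,0],
    [0,0,0],
    [0,0,0],
    [0,0,0],
    [0,0,0]
  ],
  "turn": [0,0,0,0,0,0,0,0],
  "hand": 0.0
}}

```text
time: 6.15
tool_pos: [0.4227, 0.313, 0.099]
tool_rot: [0.0, -0.188, 0.982, -0.0]
contact_force: [-1.1, -1.0, 1.6]
gripper_width: 0.13
grasp_force: 58.6
```

>>> {"op": "play_rows", "data": {
  "linear": [
    [0,0,0.03],
    [0,0,0.03],
    [0.0218,-0.0293,0.032],
    [0.0218,-0.0293,0],
    [0.0218,-0.0293,0],
    [0.0218,-0.0293,0],
    [0.0218,-0.0293,0],
    [0.0218,-0.0293,0]
  ],
  "turn": [0,0,-8,-8,-8,-8,-8,-8]
}}

```text
time: 7.15
tool_pos: [0.5536, 0.1362, 0.1898]
tool_rot: [-0.001, 0.23, 0.973, -0.0]
contact_force: [-0.2, -0.4, -2.1]
gripper_width: 0.135
grasp_force: 59.0
```

>>> {"op": "play_rows", "data": {
  "linear": [
    [0,0,0],
    [0,0,0],
    [0,0,0]
  ],
  "turn": [0,0,0]
}}

```text
time: 7.52
tool_pos: [0.5528, 0.1379, 0.1904]
tool_rot: [-0.0, 0.227, 0.974, -0.0]
contact_force: [-0.2, 1.3, -0.5]
gripper_width: 0.133
grasp_force: 59.0
```

```bash
python3 - <<'E'
from h import *
s=state();print(s["tool_pos"],s["contact_force"],s["time"]);A=rot(s["tool_rot"]);print("x yaw",np.degrees(np.arctan2(A[1,0],A[0,0])),A[:,2])
a=grab_frame("top");b=grab_frame("scene");cv2.imwrite("pics/t4.png",a[...,::-1]);cv2.imwrite("pics/s4.png",b[...,::-1])
t=np.array([.5796,.1242,.17]);bore=np.array(s["tool_pos"])-[0,0,.021]
for n,im in(("top",a),("scene",b)):
    c=cam(n);print(n,"tip",proj(c,t),"bore",proj(c,bore))
u=proj(cam("top"),t).astype(int);w=proj(cam("scene"),t).astype(int)
f=lambda im,q:cv2.resize(im[q[1]-45:q[1]+45,q[0]-45:q[0]+45],(396,396),interpolation=2)
o=np.hstack([f(a,u),f(b,w)]);cv2.imwrite("pics/c4.png",o[...,::-1]);print(u,w)
E
```

```text
[0.55283944 0.13790531 0.19044299] [-0.17792533  1.2907771  -0.54641295] 7.525
x yaw 153.77921714897172 [-7.25786079e-04  1.34037583e-04 -9.99999728e-01]
top tip [263.59071585 221.64006001] bore [257.64284488 233.11679508]
scene tip [371.72515262 274.88210448] bore [383.64379333 266.92322324]
[263 221] [371 274]
```

View pics/c4.png

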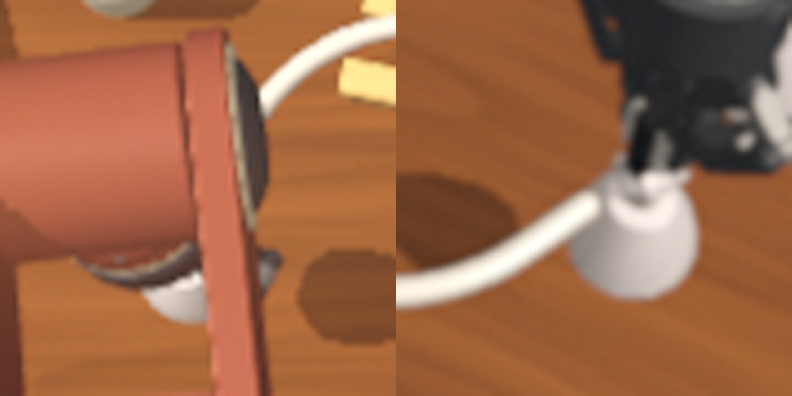

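>>> {"op": "play_rows", "data": {
  "linear": [
    [0.006,-0.003,0],
    [0.006,-0.003,0],
    [0.0027,-0.0014,0],
    [0.0018,-0.0009,0],
    [0.0018,-0.0009,0],
    [0,0,0]
  ],
  "turn": [-0.6,0,0,0,0,0]
}}

```text
time: 8.38
tool_pos: [0.5718, 0.1279, 0.1908]
tool_rot: [-0.0, 0.233, 0.973, -0.0]
contact_force: [-0.1, -0.6, -2.5]
gripper_width: 0.131
grasp_force: 59.0
```

>>> {"op": "play_rows", "data": {
  "linear": [
    [0.0018,-0.0009,0],
    [0.0018,-0.0009,0],
    [0,0,0],
    [0,0,0]
  ],
  "turn": [0,0,0,0]
}}

```text
time: 8.88
tool_pos: [0.5754, 0.1259, 0.1907]
tool_rot: [0.0, 0.233, 0.973, -0.0]
contact_force: [-0.8, -2.0, -2.7]
gripper_width: 0.132
grasp_force: 58.9
```

>>> {"op": "play_rows", "data": {
  "linear": [
    [0.0018,-0.0009,0],
    [0.0018,-0.0009,0],
    [0,0,0],
    [0,0,0]
  ],
  "turn": [0,0,0,0]
}}

```text
time: 9.38
tool_pos: [0.5789, 0.1241, 0.1907]
tool_rot: [-0.0, 0.233, 0.973, -0.0]
contact_force: [-1.2, -2.4, -2.2]
gripper_width: 0.136
grasp_force: 58.9
```

>>> {"op": "play_rows", "data": {
  "linear": [
    [-0.0005,-0.001,0],
    [0.0018,-0.0009,0],
    [0.0018,-0.0009,0],
    [0,0,0],
    [0,0,0]
  ],
  "turn": [0,0,0,0,0]
}}

```text
time: 10.0
tool_pos: [0.5822, 0.1216, 0.1909]
tool_rot: [0.0, 0.233, 0.973, 0.0]
contact_force: [-0.1, 0.6, -1.5]
gripper_width: 0.138
grasp_force: 59.0
```

>>> {"op": "play_rows", "data": {
  "linear": [
    [0.0018,-0.0009,0],
    [0.0018,-0.0009,0],
    [0,0,0],
    [0,0,0]
  ],
  "turn": [0,0,0,0]
}}

```text
time: 10.5
tool_pos: [0.5857, 0.1198, 0.1909]
tool_rot: [-0.0, 0.233, 0.973, 0.0]
contact_force: [-0.6, -0.3, -2.5]
gripper_width: 0.134
grasp_force: 59.0
```

```bash
cat > wp.py <<'E'
from model import *
off=np.array([-.0005,-.001])
def at(s):
    x,y,h=curve(v,s);return post+np.array([x,y])/1000@Rm.T+off,np.degrees(h)-13.4
if __name__=="__main__":
    for s in range(279,43,-8):
        p,h=at(s);q,g=at(s-8);print(s,p.round(4),h.round(1),"row",((q-p)/4*1000).round(2),"turn",((g-h)/4).round(2))
E
python3 wp.py; python3 -c "
from h import *
s=state();A=rot(s['tool_rot']);print(np.degrees(np.arctan2(A[1,0],A[0,0])),s['tool_pos'])"
```

```text
279 [0.5844 0.1205] 153.1 row [ 1.78 -0.9 ] turn 0.0
271 [0.5916 0.1169] 153.1 row [ 1.78 -0.9 ] turn 0.0
263 [0.5987 0.1132] 153.1 row [ 1.78 -0.9 ] turn 0.0
255 [0.6058 0.1096] 153.1 row [ 1.78 -0.9 ] turn 0.0
247 [0.613 0.106] 153.1 row [ 1.77 -0.93] turn -0.65
239 [0.6201 0.1023] 150.5 row [ 1.7  -1.05] turn -1.04
231 [0.6269 0.0981] 146.4 row [ 1.62 -1.17] turn -1.04
223 [0.6333 0.0934] 142.2 row [ 1.53 -1.28] turn -1.04
215 [0.6395 0.0882] 138.1 row [ 1.44 -1.39] turn -1.04
207 [0.6452 0.0827] 133.9 row [ 1.33 -1.49] turn -1.04
199 [0.6505 0.0767] 129.8 row [ 1.22 -1.59] turn -1.04
191 [0.6554 0.0704] 125.6 row [ 1.1  -1.67] turn -1.04
183 [0.6598 0.0637] 121.4 row [ 0.98 -1.75] turn -1.04
175 [0.6637 0.0567] 117.2 row [ 0.85 -1.81] turn -1.04
167 [0.6671 0.0495] 113.1 row [ 0.71 -1.87] turn -1.05
159 [0.6699 0.042 ] 108.9 row [ 0.57 -1.92] turn -1.05
151 [0.6722 0.0343] 104.7 row [ 0.43 -1.95] turn -1.05
143 [0.674  0.0265] 100.5 row [ 0.29 -1.98] turn -1.05
135 [0.6751 0.0186] 96.3 row [ 0.14 -1.99] turn -1.05
127 [0.6757 0.0106] 92.1 row [-0. -2.] turn -1.05
119 [0.6757 0.0026] 87.9 row [-0.15 -1.99] turn -1.05
111 [ 0.6751 -0.0054] 83.7 row [-0.3  -1.98] turn -1.05
103 [ 0.6739 -0.0133] 79.5 row [-0.41 -1.96] turn -0.4
95 [ 0.6722 -0.0211] 77.9 row [-0.42 -1.96] turn 0.0
87 [ 0.6706 -0.0289] 77.9 row [-0.42 -1.96] turn 0.0
79 [ 0.6689 -0.0367] 77.9 row [-0.42 -1.96] turn 0.0
71 [ 0.6672 -0.0446] 77.9 row [-0.42 -1.96] turn 0.0
63 [ 0.6655 -0.0524] 77.9 row [-0.42 -1.96] turn 0.0
55 [ 0.6638 -0.0602] 77.9 row [-0.42 -1.96] turn 0.0
47 [ 0.6622 -0.068 ] 77.9 row [-0.42 -1.96] turn 0.0
153.0826451211598 [0.5857058  0.11975979 0.19085546]
```

>>> {"op": "play_rows", "data": {
  "linear": [
    [0.0018,-0.0009,0],
    [0.0018,-0.0009,0],
    [0.0018,-0.0009,0],
    [0.0018,-0.0009,0],
    [0.0018,-0.0009,0],
    [0.0018,-0.0009,0],
    [0,0,0]
  ],
  "turn": [0,0,0,0,0,0,0]
}}

```text
time: 11.38
tool_pos: [0.5966, 0.1143, 0.1908]
tool_rot: [0.0, 0.233, 0.973, -0.0]
contact_force: [0.5, 0.2, -2.0]
gripper_width: 0.133
grasp_force: 59.0
```

Free-running, with no contact force. On to the bow (s about 265).

>>> {"op": "play_rows", "data": {
  "linear": [
    [0.0018,-0.0009,0],
    [0.0018,-0.0009,0],
    [0.0018,-0.0009,0],
    [0.0018,-0.0009,0],
    [0.0018,-0.0009,0],
    [0.0018,-0.0009,0],
    [0,0,0]
  ],
  "turn": [0,0,0,0,0,0,0]
}}

```text
time: 12.25
tool_pos: [0.6074, 0.1089, 0.1908]
tool_rot: [-0.0, 0.233, 0.973, 0.0]
contact_force: [0.5, 0.3, -2.5]
gripper_width: 0.134
grasp_force: 59.0
```

```bash
cat > st.py <<'E'
from wp import *
from scipy.optimize import minimize_scalar
s=state();A=rot(s['tool_rot']);yaw=np.degrees(np.arctan2(A[1,0],A[0,0]));p=np.array(s['tool_pos'])
r=minimize_scalar(lambda q:np.sum((at(q)[0]-p[:2])**2),bounds=(40,285),method="bounded").x
w,h=at(r);H=np.radians(h);n=np.array([-np.sin(H),np.cos(H)]);d=np.array([np.cos(H),np.sin(H)]);F=np.array(s['contact_force'])
print("s %.1f lat %.2fmm yaw %.1f (%.1f) Falong %.1f Flat %.1f Fz %.1f tq %s t %.1f"%(r,(p[:2]-w)@n*1e3,yaw,h,F[:2]@d,F[:2]@n,F[2],np.round(s['ft_torque'],2),s['time']))
E
python3 st.py
```

```text
s 253.3 lat -0.07mm yaw 153.1 (153.1) Falong -0.3 Flat -0.5 Fz -2.5 tq [-0.01 -0.   -0.02] t 12.2
```

>>> {"op": "play_rows", "data": {
  "linear": [
    [0.0018,-0.0009,0],
    [0.0018,-0.0009,0],
    [0.0018,-0.0009,0],
    [0.0018,-0.0009,0],
    [0.00175,-0.00095,0],
    [0.00175,-0.001,0],
    [0,0,0]
  ],
  "turn": [0,0,-0.2,-0.6,-0.8,-1,0]
}}

```text
time: 13.12
tool_pos: [0.6181, 0.1033, 0.1908]
tool_rot: [-0.0, 0.255, 0.967, 0.0]
contact_force: [-0.1, 0.1, -1.1]
gripper_width: 0.13
grasp_force: 59.1
```

```bash
python3 st.py
```

```text
s 241.3 lat 0.01mm yaw 150.5 (151.7) Falong 0.1 Flat -0.0 Fz -1.1 tq [-0.05  0.    0.01] t 13.1
```

>>> {"op": "play_rows", "data": {
  "linear": [
    [0.00172,-0.00102,0],
    [0.0017,-0.00105,0],
    [0.0017,-0.00108,0],
    [0.00165,-0.00112,0],
    [0.00163,-0.00115,0],
    [0.00161,-0.00118,0],
    [0.0016,-0.0012,0],
    [0,0,0]
  ],
  "turn": [-0.8,-0.8,-0.9,-0.9,-0.9,-0.9,-0.9,0]
}}

```text
time: 14.12
tool_pos: [0.6297, 0.0955, 0.1908]
tool_rot: [-0.0, 0.306, 0.952, -0.0]
contact_force: [-0.6, 0.1, -1.6]
gripper_width: 0.131
grasp_force: 59.0
```

```bash
python3 st.py
```

```text
s 227.2 lat 0.48mm yaw 144.4 (144.4) Falong 0.6 Flat 0.2 Fz -1.6 tq [ 0.01 -0.02 -0.01] t 14.1
```

>>> {"op": "play_rows", "data": {
  "linear": [
    [0.0016,-0.0012,0],
    [0.0016,-0.0012,0],
    [0.00158,-0.00124,0],
    [0.00155,-0.00127,0],
    [0.00153,-0.0013,0],
    [0.0015,-0.00133,0],
    [0.00147,-0.00136,0],
    [0,0,0]
  ],
  "turn": [-1,-1,-1,-1,-1.1,-1.1,-1.1,0]
}}

```text
time: 15.12
tool_pos: [0.6405, 0.0866, 0.1909]
tool_rot: [0.0, 0.366, 0.931, 0.0]
contact_force: [-0.1, -0.1, -2.1]
gripper_width: 0.131
grasp_force: 59.0
```

```bash
python3 st.py
```

```text
s 213.1 lat 0.49mm yaw 137.1 (137.1) Falong 0.0 Flat 0.2 Fz -2.1 tq [-0.    0.05 -0.  ] t 15.1
```

>>> {"op": "play_rows", "data": {
  "linear": [
    [0.0015,-0.00132,0],
    [0.00148,-0.00135,0],
    [0.00145,-0.00138,0],
    [0.00143,-0.00141,0],
    [0.0014,-0.00144,0],
    [0.00138,-0.00147,0],
    [0.00135,-0.0015,0],
    [0,0,0]
  ],
  "turn": [-1,-1,-1,-1,-1.1,-1.1,-1.1,0]
}}

```text
time: 16.12
tool_pos: [0.6505, 0.0767, 0.1908]
tool_rot: [-0.0, 0.424, 0.905, 0.0]
contact_force: [0.2, 0.6, -1.5]
gripper_width: 0.135
grasp_force: 59.1
```

```bash
python3 st.py
```

```text
s 199.1 lat 0.02mm yaw 129.8 (129.8) Falong 0.3 Flat -0.5 Fz -1.5 tq [-0.03 -0.03 -0.03] t 16.1
```

>>> {"op": "play_rows", "data": {
  "linear": [
    [0.00128,-0.00154,0],
    [0.00125,-0.00157,0],
    [0.00121,-0.0016,0],
    [0.00118,-0.00162,0],
    [0.00114,-0.00164,0],
    [0.00111,-0.00166,0],
    [0.00108,-0.00168,0],
    [0.00105,-0.0017,0]
  ],
  "turn": [-1,-1,-1,-1,-1.1,-1.1,-1.1,-1.1]
}}

```text
time: 17.12
tool_pos: [0.6598, 0.0637, 0.1909]
tool_rot: [0.0, 0.49, 0.872, 0.0]
contact_force: [-1.0, 0.3, -1.6]
gripper_width: 0.135
grasp_force: 59.1
```

```bash
python3 st.py
```

```text
s 183.0 lat -0.03mm yaw 121.3 (121.4) Falong 0.8 Flat 0.7 Fz -1.6 tq [-0.07  0.04 -0.04] t 17.1
```

>>> {"op": "play_rows", "data": {
  "linear": [
    [0.00103,-0.00172,0],
    [0.001,-0.00174,0],
    [0.00096,-0.00176,0],
    [0.00093,-0.00177,0],
    [0.0009,-0.00179,0],
    [0.00086,-0.0018,0],
    [0.00083,-0.00181,0],
    [0.00079,-0.00183,0]
  ],
  "turn": [-1,-1,-1,-1,-1.1,-1.1,-1.1,-1.1]
}}

```text
time: 18.12
tool_pos: [0.6671, 0.0495, 0.1908]
tool_rot: [-0.0, 0.553, 0.833, -0.0]
contact_force: [0.3, 1.0, -2.1]
gripper_width: 0.134
grasp_force: 59.1
```

```bash
python3 st.py
```

```text
s 167.0 lat 0.03mm yaw 112.9 (113.1) Falong 0.8 Flat -0.7 Fz -2.1 tq [-0.01 -0.    0.03] t 18.1
```

>>> {"op": "play_rows", "data": {
  "linear": [
    [0.00076,-0.00185,0],
    [0.00073,-0.00187,0],
    [0.0007,-0.00188,0],
    [0.00066,-0.0019,0],
    [0.00062,-0.00191,0],
    [0.00058,-0.00192,0],
    [0.00055,-0.00193,0],
    [0.0005,-0.00194,0]
  ],
  "turn": [-1,-1,-1,-1,-1,-1,-1.1,-1.1]
}}

```text
time: 19.12
tool_pos: [0.6722, 0.0343, 0.1908]
tool_rot: [0.0, 0.611, 0.792, 0.0]
contact_force: [0.4, -0.3, -1.6]
gripper_width: 0.131
grasp_force: 59.1
```

```bash
python3 st.py
```

```text
s 151.0 lat 0.09mm yaw 104.7 (104.7) Falong -0.4 Flat -0.4 Fz -1.6 tq [-0.04 -0.03 -0.05] t 19.1
```

>>> {"op": "play_rows", "data": {
  "linear": [
    [0.00049,-0.00195,0],
    [0.00045,-0.00195,0],
    [0.00042,-0.00196,0],
    [0.00038,-0.00196,0],
    [0.00035,-0.00197,0],
    [0.00031,-0.00197,0],
    [0.00027,-0.00198,0],
    [0.00023,-0.00198,0]
  ],
  "turn": [-1,-1,-1,-1,-1.1,-1.1,-1.1,-1.1]
}}

```text
time: 20.12
tool_pos: [0.675, 0.0186, 0.1908]
tool_rot: [-0.0, 0.667, 0.745, -0.0]
contact_force: [-0.9, 0.3, -1.3]
gripper_width: 0.135
grasp_force: 59.1
```

```bash
python3 st.py
```

```text
s 135.0 lat 0.10mm yaw 96.3 (96.3) Falong 0.4 Flat 0.9 Fz -1.3 tq [-0.01  0.04  0.03] t 20.1
```

>>> {"op": "play_rows", "data": {
  "linear": [
    [0.00022,-0.00199,0],
    [0.00018,-0.00199,0],
    [0.00014,-0.002,0],
    [0.0001,-0.002,0],
    [6e-05,-0.002,0],
    [2e-05,-0.002,0],
    [-2e-05,-0.002,0],
    [-6e-05,-0.002,0]
  ],
  "turn": [-1,-1,-1,-1,-1.1,-1.1,-1.1,-1.1]
}}

```text
time: 21.12
tool_pos: [0.6756, 0.0026, 0.1909]
tool_rot: [0.0, 0.72, 0.694, 0.0]
contact_force: [0.2, -0.9, -2.3]
gripper_width: 0.129
grasp_force: 59.1
```

```bash
python3 st.py
```

```text
s 119.0 lat 0.02mm yaw 87.9 (87.9) Falong -0.9 Flat -0.2 Fz -2.3 tq [ 0.03  0.04 -0.02] t 21.1
```

>>> {"op": "play_rows", "data": {
  "linear": [
    [-0.0001,-0.002,0],
    [-0.00014,-0.002,0],
    [-0.00017,-0.00199,0],
    [-0.0002,-0.00199,0],
    [-0.00023,-0.00198,0],
    [-0.00026,-0.00198,0],
    [-0.0003,-0.00198,0],
    [-0.00033,-0.00197,0]
  ],
  "turn": [-1,-1,-1,-1,-1.1,-1.1,-1.1,-1.1]
}}

```text
time: 22.12
tool_pos: [0.6739, -0.0133, 0.1909]
tool_rot: [0.0, 0.769, 0.64, 0.0]
contact_force: [0.6, 0.2, -2.5]
gripper_width: 0.137
grasp_force: 59.1
```

```bash
python3 st.py
```

```text
s 103.0 lat -0.04mm yaw 79.5 (79.5) Falong 0.3 Flat -0.6 Fz -2.5 tq [-0.   -0.    0.02] t 22.1
```

>>> {"op": "play_rows", "data": {
  "linear": [
    [-0.0004,-0.00196,0],
    [-0.0004,-0.00196,0],
    [-0.00042,-0.00196,0],
    [-0.00042,-0.00196,0],
    [-0.00042,-0.00196,0],
    [-0.00042,-0.00196,0],
    [-0.00042,-0.00196,0],
    [-0.00042,-0.00196,0]
  ],
  "turn": [-0.6,-0.6,-0.5,-0.2,0,0,0,0]
}}

```text
time: 23.12
tool_pos: [0.6706, -0.029, 0.1909]
tool_rot: [0.0, 0.779, 0.627, 0.0]
contact_force: [0.7, -0.3, -2.1]
gripper_width: 0.135
grasp_force: 59.1
```

```bash
python3 st.py
```

```text
s 86.9 lat -0.04mm yaw 77.7 (77.9) Falong -0.2 Flat -0.7 Fz -2.1 tq [-0.02 -0.01  0.04] t 23.1
```

>>> {"op": "play_rows", "data": {
  "linear": [
    [-0.0003,-0.0015,0],
    [-0.0003,-0.0015,0],
    [-0.0003,-0.0015,0],
    [-0.0003,-0.0015,0],
    [-0.0003,-0.0015,0],
    [-0.0003,-0.0015,0],
    [-0.0002,-0.001,0],
    [0,0,0]
  ],
  "turn": [-0.3,0,0,0,0,0,0,0]
}}

```text
time: 24.12
tool_pos: [0.6686, -0.0389, 0.1909]
tool_rot: [0.0, 0.781, 0.625, 0.0]
contact_force: [0.4, -0.6, -1.2]
gripper_width: 0.139
grasp_force: 59.1
```

>>> {"op": "play_rows", "data": {
  "linear": [
    [-0.0002,-0.001,0],
    [-0.0002,-0.001,0],
    [-0.0002,-0.001,0],
    [0,0,0]
  ],
  "turn": [0,0,0,0]
}}

```text
time: 24.62
tool_pos: [0.6681, -0.0413, 0.1909]
tool_rot: [-0.0, 0.78, 0.625, 0.0]
contact_force: [0.5, 2.7, -1.6]
gripper_width: 0.136
grasp_force: 59.1
```

```bash
python3 st.py
```

```text
s 74.4 lat -0.21mm yaw 77.4 (77.9) Falong 2.7 Flat 0.0 Fz -1.6 tq [ 0.48 -0.11  0.03] t 24.6
```

>>> {"op": "play_rows", "data": {
  "linear": [
    [-0.0002,-0.001,0],
    [-0.0002,-0.001,0],
    [-0.0002,-0.001,0],
    [0,0,0]
  ],
  "turn": [0,0,0,0]
}}

```text
time: 25.12
tool_pos: [0.6673, -0.0448, 0.1908]
tool_rot: [-0.0, 0.781, 0.625, -0.0]
contact_force: [-0.0, 4.3, -0.8]
gripper_width: 0.13
grasp_force: 59.1
```

>>> {"op": "play_rows", "data": {
  "linear": [
    [-0.0002,-0.001,0],
    [-0.0002,-0.001,0],
    [0,0,0]
  ],
  "turn": [0,0,0]
}}

```text
time: 25.5
tool_pos: [0.6669, -0.047, 0.1908]
tool_rot: [-0.0, 0.781, 0.625, -0.0]
contact_force: [-0.3, 3.9, -0.9]
gripper_width: 0.13
grasp_force: 59.1
```

```bash
python3 st.py
```

```text
s 68.6 lat -0.20mm yaw 77.4 (77.9) Falong 3.8 Flat 1.1 Fz -0.9 tq [ 0.67  0.06 -0.06] t 25.5
```

>>> {"op": "play_rows", "data": {
  "linear": [
    [-0.0001,-0.0005,0],
    [-0.0001,-0.0005,0],
    [0,0,0]
  ],
  "turn": [0,0,0]
}}

```text
time: 25.88
tool_pos: [0.6667, -0.0479, 0.1908]
tool_rot: [-0.0, 0.781, 0.625, -0.0]
contact_force: [-0.7, 4.0, -0.2]
gripper_width: 0.131
grasp_force: 59.1
```

>>> {"op": "play_rows", "data": {
  "linear": [
    [-0.0001,-0.0005,0],
    [-0.0001,-0.0005,0],
    [0,0,0]
  ],
  "turn": [0,0,0]
}}

```text
time: 26.25
tool_pos: [0.6665, -0.0489, 0.1908]
tool_rot: [-0.0, 0.781, 0.625, -0.0]
contact_force: [-1.0, 4.3, -0.6]
gripper_width: 0.131
grasp_force: 59.1
```

>>> {"op": "play_rows", "data": {
  "linear": [
    [-0.0002,-0.0005,0],
    [-0.0002,-0.0005,0],
    [0,0,0]
  ],
  "turn": [0,0,0]
}}

```text
time: 26.62
tool_pos: [0.6662, -0.0499, 0.1908]
tool_rot: [0.0, 0.781, 0.625, 0.0]
contact_force: [-0.2, 3.4, -1.3]
gripper_width: 0.132
grasp_force: 59.1
```

>>> {"op": "play_rows", "data": {
  "linear": [
    [-0.0001,-0.0005,0],
    [-0.0001,-0.0005,0],
    [0,0,0]
  ],
  "turn": [0,0,0]
}}

```text
time: 27.0
tool_pos: [0.666, -0.0509, 0.1908]
tool_rot: [0.0, 0.781, 0.625, -0.0]
contact_force: [-0.5, 4.2, -1.4]
gripper_width: 0.133
grasp_force: 59.1
```

>>> {"op": "play_rows", "data": {
  "linear": [
    [-0.0001,-0.0005,0],
    [0,0,0],
    [0,0,0]
  ],
  "turn": [0,0,0]
}}

```text
time: 27.38
tool_pos: [0.6659, -0.0514, 0.1908]
tool_rot: [0.0, 0.78, 0.625, -0.0]
contact_force: [-1.5, 3.2, -0.7]
gripper_width: 0.129
grasp_force: 59.1
```

>>> {"op": "play_rows", "data": {
  "linear": [
    [-0.0001,-0.0005,0],
    [0,0,0],
    [0,0,0]
  ],
  "turn": [0,0,0]
}}

```text
time: 27.75
tool_pos: [0.6658, -0.0519, 0.1909]
tool_rot: [0.0, 0.78, 0.625, -0.0]
contact_force: [-0.0, 3.8, -1.4]
gripper_width: 0.135
grasp_force: 59.1
```

>>> {"op": "play_rows", "data": {
  "linear": [
    [-0.0001,-0.0005,0],
    [0,0,0],
    [0,0,0]
  ],
  "turn": [0,0,0]
}}

```text
time: 28.12
tool_pos: [0.6657, -0.0523, 0.1908]
tool_rot: [-0.0, 0.78, 0.625, 0.0]
contact_force: [-0.9, 5.0, -1.1]
gripper_width: 0.136
grasp_force: 59.1
```

>>> {"op": "play_rows", "data": {
  "linear": [
    [-0.0001,-0.0005,0],
    [0,0,0],
    [0,0,0]
  ],
  "turn": [0,0,0]
}}

```text
time: 28.5
tool_pos: [0.6657, -0.0524, 0.1909]
tool_rot: [-0.0, 0.78, 0.625, 0.0]
contact_force: [-0.0, 5.4, -1.0]
gripper_width: 0.134
grasp_force: 59.1
```

>>> {"op": "play_rows", "data": {
  "linear": [
    [-0.0001,-0.0005,0],
    [0,0,0],
    [0,0,0]
  ],
  "turn": [0,0,0]
}}

```text
time: 28.88
tool_pos: [0.6656, -0.0525, 0.1909]
tool_rot: [-0.001, 0.78, 0.625, 0.001]
contact_force: [-0.3, 7.3, -1.4]
gripper_width: 0.136
grasp_force: 59.1
```

```bash
python3 st.py
```

```text
s 62.9 lat -0.13mm yaw 77.4 (77.9) Falong 7.1 Flat 1.8 Fz -1.4 tq [ 1.18 -0.02 -0.01] t 28.9
```

>>> {"op": "play_rows", "data": {
  "linear": [
    [-0.0001,-0.0005,0],
    [-0.0001,-0.0003,0],
    [0,0,0],
    [0,0,0]
  ],
  "turn": [0,0,0,0]
}}

```text
time: 29.38
tool_pos: [0.6656, -0.0526, 0.1909]
tool_rot: [-0.001, 0.78, 0.625, 0.001]
contact_force: [0.6, 8.7, -0.3]
gripper_width: 0.131
grasp_force: 59.1
```

```bash
python3 st.py
```

```text
s 62.8 lat -0.12mm yaw 77.4 (77.9) Falong 8.6 Flat 1.2 Fz -0.3 tq [ 1.56 -0.08 -0.01] t 29.4
```

>>> {"op": "play_rows", "data": {
  "linear": [
    [-0.0001,-0.0005,0],
    [-0.0001,-0.0004,0],
    [0,0,0],
    [0,0,0]
  ],
  "turn": [0,0,0,0]
}}

```text
time: 29.88
tool_pos: [0.6656, -0.0528, 0.1909]
tool_rot: [-0.001, 0.78, 0.626, 0.002]
contact_force: [0.3, 10.0, -0.8]
gripper_width: 0.133
grasp_force: 59.1
```

```bash
python3 st.py
```

```text
s 62.6 lat -0.13mm yaw 77.4 (77.9) Falong 9.8 Flat 1.8 Fz -0.8 tq [ 1.86 -0.11 -0.02] t 29.9
```

>>> {"op": "play_rows", "data": {
  "linear": [
    [-0.0001,-0.0005,0],
    [-0.0001,-0.0005,0],
    [-0.0001,-0.0005,0],
    [0,0,0],
    [0,0,0]
  ],
  "turn": [0,0,0,0,0]
}}

```text
time: 30.5
tool_pos: [0.6655, -0.0531, 0.1911]
tool_rot: [-0.002, 0.78, 0.626, 0.003]
contact_force: [1.7, 13.7, -0.8]
gripper_width: 0.136
grasp_force: 59.1
```

```bash
python3 st.py
```

```text
s 62.3 lat -0.12mm yaw 77.5 (77.9) Falong 13.7 Flat 1.2 Fz -0.8 tq [ 2.39 -0.29  0.01] t 30.5
```

>>> {"op": "play_rows", "data": {
  "linear": [
    [0,0,0],
    [0,0,0],
    [0,0,0]
  ],
  "turn": [0,0,0]
}}

```text
time: 30.88
tool_pos: [0.6655, -0.0531, 0.191]
tool_rot: [-0.002, 0.78, 0.626, 0.003]
contact_force: [1.4, 13.6, -0.2]
gripper_width: 0.131
grasp_force: 59.1
```

```bash
python3 st.py; python3 - <<'E'
from h import *
b=grab_frame("scene");w=grab_frame("wrist")
q=proj(cam("scene"),[.6655,-.053,.17]).astype(int);print(q)
f=b[q[1]-50:q[1]+50,q[0]-66:q[0]+66]
o=np.vstack([cv2.resize(f,(396,300),interpolation=2),cv2.resize(w,(396,297))]);cv2.imwrite("pics/c5.png",o[...,::-1])
E
```

```text
s 62.3 lat -0.09mm yaw 77.5 (77.9) Falong 13.6 Flat 1.5 Fz -0.2 tq [ 2.44 -0.27  0.01] t 30.9
[270 272]
```

View pics/c5.png

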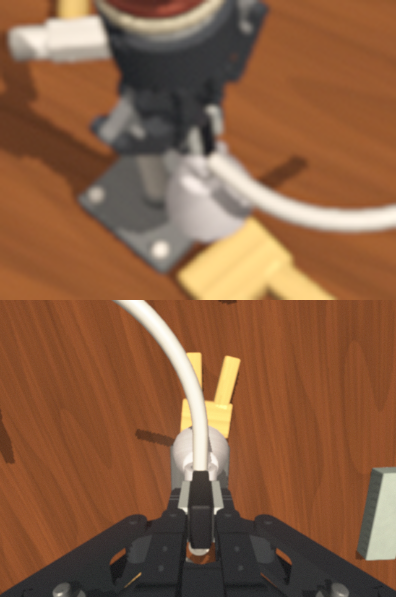

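>>> {"op": "play_rows", "data": {
  "linear": [
    [0,0,0.0005],
    [0,0,0],
    [0,0,-0.001],
    [0,0,0],
    [0,0,0.0005],
    [0,-0.0002,0],
    [0,0,0],
    [0,0,0]
  ],
  "turn": [0,0.6,0,-1,0,0.4,0,0]
}}

```text
time: 31.98
tool_pos: [0.6655, -0.0532, 0.1911]
tool_rot: [-0.002, 0.78, 0.626, 0.003]
contact_force: [1.6, 14.2, -0.3]
gripper_width: 0.13
grasp_force: 59.3
```

```bash
python3 st.py
```

```text
s 62.2 lat -0.17mm yaw 77.5 (77.9) Falong 14.3 Flat 1.4 Fz -0.3 tq [ 2.4  -0.31 -0.05] t 32.0
```

>>> {"op": "play_rows", "data": {
  "linear": [
    [0.0002,0.001,0],
    [0.0002,0.001,0],
    [0.0002,0.001,0],
    [0.0001,0.0006,0],
    [0,0,0]
  ],
  "turn": [0,0,0,0,0]
}}

```text
time: 32.6
tool_pos: [0.6656, -0.0525, 0.1909]
tool_rot: [-0.0, 0.78, 0.625, 0.0]
contact_force: [0.3, 6.0, -1.0]
gripper_width: 0.13
grasp_force: 59.3
```

```bash
python3 st.py
```

```text
s 63.0 lat -0.14mm yaw 77.4 (77.9) Falong 5.9 Flat 1.0 Fz -1.0 tq [ 1.1   0.03 -0.02] t 32.6
```

>>> {"op": "play_rows", "data": {
  "linear": [
    [0.0001,0.0006,0],
    [0,0,0],
    [0,0,0]
  ],
  "turn": [0,0,0]
}}

```text
time: 32.98
tool_pos: [0.6656, -0.0524, 0.1908]
tool_rot: [-0.0, 0.78, 0.625, 0.0]
contact_force: [0.2, 5.1, -0.7]
gripper_width: 0.132
grasp_force: 59.3
```

```bash
python3 st.py
```

```text
s 63.0 lat -0.12mm yaw 77.4 (77.9) Falong 5.0 Flat 0.9 Fz -0.7 tq [ 0.96  0.05 -0.04] t 33.0
```

>>> {"op": "play_rows", "data": {
  "linear": [
    [0.0002,0.0008,0],
    [0,0,0],
    [0,0,0]
  ],
  "turn": [0,0,0]
}}

```text
time: 33.35
tool_pos: [0.6658, -0.0522, 0.1908]
tool_rot: [0.0, 0.781, 0.625, -0.0]
contact_force: [-0.3, 2.1, -1.5]
gripper_width: 0.134
grasp_force: 59.3
```

```bash
python3 st.py
```

```text
s 63.2 lat -0.20mm yaw 77.4 (77.9) Falong 1.9 Flat 0.8 Fz -1.5 tq [ 0.4   0.16 -0.03] t 33.4
```

>>> {"op": "play_rows", "data": {
  "linear": [
    [0,0,0],
    [0,0,0],
    [0,0,0],
    [0,0,0],
    [0,0,0],
    [0,0,0]
  ],
  "turn": [0,0,0,0,0,0],
  "hand": 0.06
}}

```text
time: 34.1
tool_pos: [0.6658, -0.0518, 0.1909]
tool_rot: [0.0, 0.78, 0.625, -0.0]
contact_force: [-0.1, -0.7, 0.3]
gripper_width: 0.706
grasp_force: 0.0
```

>>> {"op": "play_rows", "data": {
  "linear": [
    [0,0,0.01],
    [0,0,0.02],
    [0,0,0.03],
    [0,0,0.03],
    [0,0,0.03],
    [0,0,0.03],
    [0,0,0],
    [0,0,0]
  ],
  "turn": [0,0,0,0,0,0,0,0]
}}

```text
time: 35.1
tool_pos: [0.6656, -0.0517, 0.3404]
tool_rot: [-0.0, 0.781, 0.625, -0.0]
contact_force: [-0.6, -0.2, -0.4]
gripper_width: 0.703
grasp_force: 0.0
```

>>> {"op": "play_rows", "data": {
  "linear": [
    [-0.03,0.02,0],
    [-0.04,0.03,0],
    [-0.04,0.03,0],
    [-0.04,0.03,0],
    [0,0,0],
    [0,0,0]
  ],
  "turn": [0,0,0,0,0,0]
}}

```text
time: 35.85
tool_pos: [0.5156, 0.0582, 0.3395]
tool_rot: [-0.0, 0.78, 0.625, -0.001]
contact_force: [1.1, -0.4, 0.4]
gripper_width: 0.698
grasp_force: 0.0
```

```bash
python3 - <<'E'
from h import *
b=grab_frame("scene");t=grab_frame("top")
q=proj(cam("scene"),[.6655,-.053,.17]).astype(int);r=proj(cam("top"),[.6655,-.053,.17]).astype(int);print(q,r)
f=lambda im,q:cv2.resize(im[q[1]-50:q[1]+50,q[0]-66:q[0]+66],(396,300),interpolation=2)
cv2.imwrite("pics/c6.png",np.vstack([f(b,q),f(t,r)])[...,::-1])
E
```

```text
[270 272] [339 185]
```

View pics/c6.png

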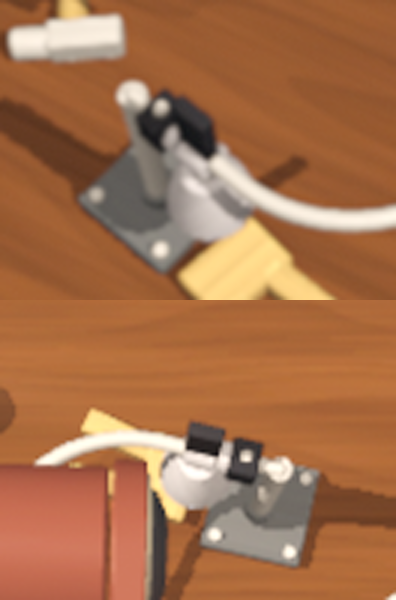

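```bash
python3 -c "
from plant import *
print(job_done())"
```

```text
the job is handed in; nothing more can be done
None
```

The smallest lamp is threaded on the rail and hangs released and upright at the switch sleeve. The sleeve travelled about 12 mm to its stop and I pressed it home; the wrist read up to 14.3 N, just over the 14 N asked. How much of that reached the sleeve was not measured. The job is handed in at about 36 s of robot time, and the hand-in returned no verdict.

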